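Spacer sleeve onto the crank axle

TASK

A crank axle stands upright in its holding block, ready for assembly. Take the long one of the two loose spacer sleeves in the tray, slide it over the top of the axle and lower it all the way until it rests on the axle's shoulder; keep hold of it on the way down rather than dropping it, then let go. Leave the short sleeve where it stands.

Things in the scene. Friction and masses are not known exactly. Their poses are not given: they have to be found in the camera images.
- long_sleeve_mid (a point): Centre (on the bore's axis, half-way up) of the long spacer sleeve: a plain steel tube, 46 mm outside diameter, 32 mm bore right through, 50 mm tall, about 0.12 kg, loose, standing on end in the grey tray, whose floor is 4 mm and rim 19 mm above the bench. z is the bore's axis; both ends are alike.
- short_sleeve_mid (a point): Centre (half-way up) of the short spacer sleeve: the same steel tube, 46 mm outside and 32 mm bore, but only 22 mm tall, loose, standing on end in the same tray. A bystander: it stays where it is. Left of the tray (x 0.56 to 0.85 m, y 0.19 to 0.43 m) stands a tall fixed drill stand; keep the arm clear of it.
- axle_shoulder (a point): On the upright steel axle's axis, level with the top of its shoulder (40 mm across, 45 mm above the bench) on which the sleeve rests; z up along the axle. Above it the fixed shaft is 22 mm thick for 44 mm, then tapers over 12 mm to a 10 mm tip, 56 mm above this point. A seated long sleeve has its centre 25 mm above this point, the tip standing 6 mm out of it.
- axle_block: The aluminium holding block of the axle, 90 x 90 mm and 30 mm high, fixed to the bench with four screws; its place and yaw vary. Origin at the centre of its underside, z up along the axle, which stands in its middle.
Things that resemble listed ones, but are neither listed nor needed, are in the scene too. There is more than one size of the axle_block; the one meant has the size given above.

How it is judged:
By the outcome, as a careful person would: the job done as asked, in the order asked, and still so for the second after the job is handed in, with the robot touching nothing.
It also fails if it takes over 45 s, if anything falls off the work surface, if the arm or the gripper's body presses on something with over 40 N, if the wrist force passes 120 N, or if a joint passes its speed limit or range.

ROBOT

A 7-joint arm with a two-finger parallel gripper is mounted at the origin on a cart in front of the work surface, level with it; the furniture and walls round the work are solid. World frame = base frame: x ahead of the robot, y to its left, z up, the work surface at z = 0. Lengths are in m, angles in rad, forces in N, time in s.
With the tool pointing down it reaches from about 0.4 to 0.85 m from the base axis. Payload 10.4 kg.
Tool frame: the origin (TCP) lies midway between the tips of the shut fingers; the grasp point (between the pads) lies 19 mm behind it (r.tcp_to_grasp is the z of the grasp point in the tool frame, in m); z points along the fingers, x is the direction in which the jaws open and shut, and the axes are right-handed (so a half turn about z gives the same grasp; the last joint's range is limited). The gripper opens to 87 mm and grips with 3 to 60 N. Pads are 19 mm wide; open, the fingers measure 117 mm over their backs; the gripper's body (75 mm by 190 mm) begins 51 mm behind the grasp point.
Start: joints at [1.198, 0.332, -0.065, 1.46, 0.022, 1.35, -0.088], TCP at [0.214, -0.587, 0.223] pointing down, gripper open.
Joint ranges: [-2.6, 2.6], [-0.5, 2.12], [-1.47, 1.34], [0.16, 2.42], [-1.27, 4.41], [0.06, 2.06], [-2.6, 2.6]. Speed limits (rad/s): [2.22, 2.22, 2.79, 2.79, 3.14, 3.14, 3.14].

INTERFACE

Orientations are given as a unit quaternion [x, y, z, w].
In Python, from bench import r, camera, close_job gives the robot as it stands. The module is installed in compiled form; this text tells all that it offers.
- The arm moves only by the shell command python3 -m crank 'ROWS' [FORCE]. ROWS is JSON, a list of rows, each an object of numbers: "x", "y", "z": the shift along the tool's x, y, z scaled (see below); "ax", "ay", "az": the turn, a rotation vector about the tool's x, y, z scaled (see below); "claw": the closure, from -1 (fully open) to 1 (shut), so that 0 is half open. A call has exactly 5 rows; each row is the pose to reach, as a shift and turn from the pose commanded when the call began, along the tool's axes at that moment; what a row does not reach only later rows make up. The controller multiplies each number of a shift by 1 m and each number of a turn by 2 rad. A row lasts 1/12 s, in which the tool goes at most 41.7 mm and 7.16 degrees, less where a joint would pass 70% of its speed; a pose out of reach is approached as far as the arm can. A call with a number of a shift or a turn outside -1 to 1 is refused whole. A call with a gripper value outside its range is refused whole. The fingers move at their own pace and stop on an object; FORCE is the grip in N (left out, the last holds). Time passes only in rows, so rows that repeat a pose let the fingers close, or fill a call up. It gives the time, the measured TCP pose, the force and the opening at its end, in the units of the state.
- r.read_state(): the state, without advancing time (a new reading comes with each control period).
- camera(name): name is "scene" or "top" or "wrist"; returns a dict with "color" (480x640x3 uint8, blue, green, red), "fx", "fy", "cx", "cy" (pixels), "eye" and "orientation" of the camera in the world. Camera axes: x right, y down, z forward; pixel columns grow to the right and rows downward; lengths in m; the calibration is good to about 2 mm. A picture is of the moment at which its call begins. There is no depth.
- close_job(): hands the job in, once; it reports no verdict.
The state is a dict: "time": time; "joint_positions": joint angles; "joint_vel": joint speeds; "joint_torque": joint torques, N m; "ee_pos": TCP position; "eef_rot": TCP orientation; "ft_force": force on the tool from outside, world axes, zero at the start; "torque": the same for the moment, N m; "width": finger opening in m.
Only numpy, scipy, OpenCV 4.12 (cv2) and the standard library are available. Lean on these libraries where they do the work, as an engineer would, in place of code of your own. Each camera call takes 0.05 s, during which the arm holds its last target. There are 200 camera calls.

## Working session

There is one attempt and no reset: what is moved stays moved. The work goes in short steps, Python scripts to look and compute and a shell command to move; the robot and the scene stay as the last step left them, time stands still between calls to the robot, and variables do not carry over. Pictures are saved under pics/ and viewed, about 8 in all and at most 12, crops included, and the job is handed in when it is done.

```bash
mkdir -p pics
cat > h.py <<'E'
import numpy as np, cv2
from scipy.spatial.transform import Rotation as R
from bench import r, camera, close_job
def snap(n,f):
    c=camera(n); cv2.imwrite(f'pics/{f}.png',c['color'])
    np.savez(f'pics/{f}.npz',**{k:np.array(c[k]) for k in c}); return c
def ray(c,u,v):
    d=R.from_quat(c['orientation']).apply([(u-c['cx'])/c['fx'],(v-c['cy'])/c['fy'],1]); return np.array(c['eye']),d
def atz(c,u,v,z):
    e,d=ray(c,u,v); return e+d*(z-e[2])/d[2]
def proj(c,p):
    q=R.from_quat(c['orientation']).inv().apply(np.array(p)-c['eye']); return c['fx']*q[0]/q[2]+c['cx'],c['fy']*q[1]/q[2]+c['cy']
def rows(pos,yaw=None):
    "shift in tool axes to world TCP pos"
    s=r.read_state(); T=R.from_quat(s['eef_rot']); return T.inv().apply(np.array(pos)-s['ee_pos'])
E
python3 - <<'E'
from h import *
for n in('top','scene'):
    c=snap(n,n+'0'); print(n,c['eye'],c['orientation'],c['fx'])
s=r.read_state(); print(s); print(R.from_quat(s['eef_rot']).as_matrix().round(3), r.tcp_to_grasp)
E
```

```text
top [ 0.49884504 -0.16841332  1.04152426] [-0.7048129   0.70767409 -0.0207289   0.04479358] 600.6594048209324
scene [0.28930753 0.5900205  0.53890388] [-0.14531044  0.85931422 -0.48181376  0.09121101] 586.5834233854791
{'time': 0.1, 'joint_positions': array([ 1.19840379,  0.33278151, -0.06469937,  1.46081979,  0.02159533,
        1.34992386, -0.08852783]), 'joint_vel': array([ 1.94814189e-04, -6.74956157e-04,  8.21201089e-04, -1.44849978e-03,
        5.93712594e-04,  7.84802913e-05, -1.26772896e-03]), 'joint_torque': array([ 1.12085789e-03, -6.24544716e+01,  2.42362940e-02, -3.90720177e+01,
       -6.14272454e-02,  3.65268218e-02,  5.97213671e-05]), 'ee_pos': array([ 0.21407159, -0.58683569,  0.2218684 ]), 'eef_rot': array([ 8.19357078e-01, -5.73283173e-01, -5.21329966e-04, -3.33100017e-04]), 'ft_force': array([ 0.46595729, -0.1384324 ,  0.20475548]), 'torque': array([-0.03720459, -0.00145617, -0.00291447]), 'width': 0.08671903663969893}
[[ 0.343 -0.939 -0.   ]
 [-0.939 -0.343  0.001]
 [-0.001  0.    -1.   ]] -0.0187
```

View pics/top0.png

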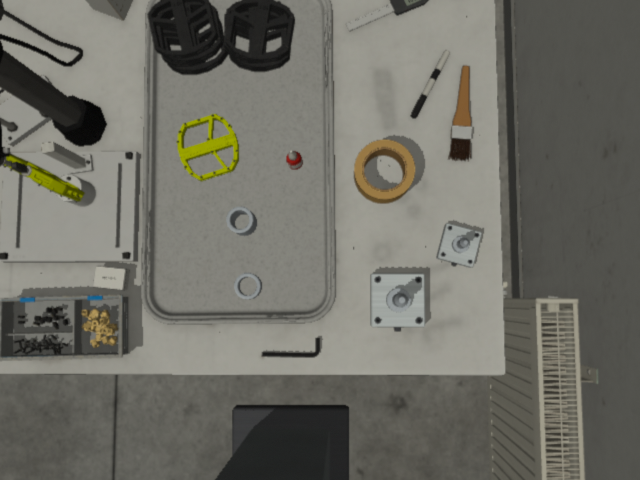

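View pics/scene0.png

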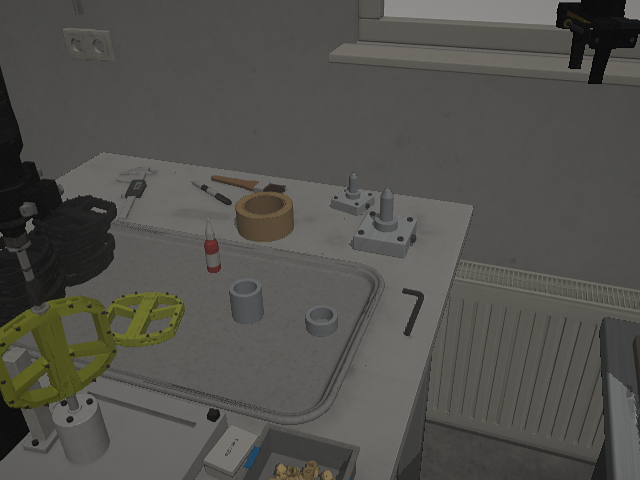

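Top view candidates: the long sleeve is at (240,221) and the short sleeve at (248,287). In the scene view these are (247,300), clearly taller, and (321,320). The tape roll at (384,170) is not a sleeve. Axle blocks are the large one at (400,298) and the small decoy at (460,244). I choose the tall tube and the large block, and check both in a crop.

Run:
```python
from h import *
c=dict(np.load('pics/top0.npz')); im=c['color']
a=cv2.resize(im[195:305,190:300],(400,400),interpolation=cv2.INTER_CUBIC); b=cv2.resize(im[225:335,365:475],(400,400),interpolation=cv2.INTER_CUBIC)
cv2.imwrite('pics/crop.png',np.hstack([a,b]))
for n,u,v,z in [('long top',240,221,.054),('short top',248,287,.026),('axle tip',404,289,.101),('shoulder',400,299,.045)]: print(n,atz(c,u,v,z).round(4))
P=[atz(c,u,v,.03)[:2] for u,v in [(371,274),(424,273),(426,327),(371,328)]]
print([np.linalg.norm(P[i]-P[i-1]).round(4) for i in range(4)],np.mean(P,0), np.degrees(np.arctan2(*(P[0]-P[3])[::-1])))
```

```text
long top [0.6303 0.0063 0.054 ]
short top [ 0.5212 -0.0036  0.026 ]
axle tip [ 0.5157 -0.2597  0.101 ]
shoulder [ 0.5003 -0.2583  0.045 ]
[np.float64(0.09), np.float64(0.0886), np.float64(0.0897), np.float64(0.0912)] [ 0.49799052 -0.2562281 ] -0.5488233423989313
```

View pics/crop.png

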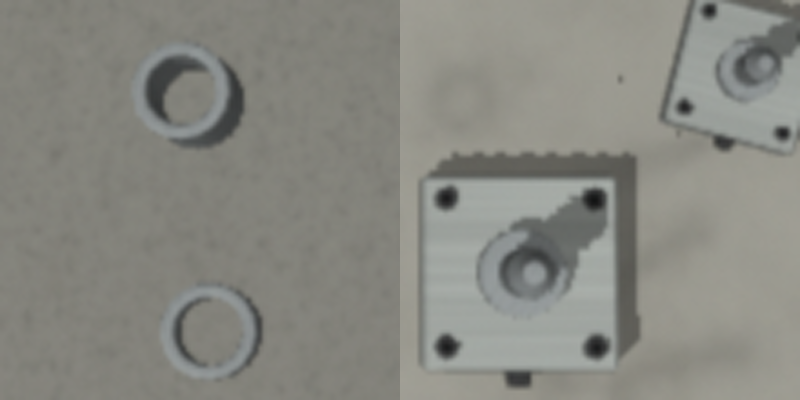

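```bash
python3 - <<'E'
from h import *
c=dict(np.load('pics/top0.npz'))
for n,u,v,z in [('long',239.5,220.3,.054),('tip',402.1,299.5,.101),('shoulder',399.4,299.8,.045)]: print(n,atz(c,u,v,z).round(4))
E
python3 -m crank '[{"x":-0.01,"y":-0.015,"claw":-1},{"x":-0.03,"y":-0.04,"claw":-1},{"x":-0.05,"y":-0.07,"claw":-1},{"x":-0.07,"y":-0.1,"claw":-1},{"x":-0.09,"y":-0.13,"claw":-1}]' 20
python3 -m crank '[{"x":-0.02,"y":-0.03,"claw":-1},{"x":-0.04,"y":-0.06,"claw":-1},{"x":-0.06,"y":-0.09,"claw":-1},{"x":-0.08,"y":-0.12,"claw":-1},{"x":-0.1,"y":-0.15,"claw":-1}]'
```

```text
long [0.6315 0.0072 0.054 ]
tip [ 0.4994 -0.2565  0.101 ]
shoulder [ 0.499  -0.2573  0.045 ]schema error: expected keys x, y, z, ax, ay, az, claw
schema error: expected keys x, y, z, ax, ay, az, claw
```

Each row needs all seven keys.

```bash
python3 -m crank '[{"x":-0.01,"y":-0.015,"z":0,"ax":0,"ay":0,"az":0,"claw":-1},{"x":-0.03,"y":-0.04,"z":0,"ax":0,"ay":0,"az":0,"claw":-1},{"x":-0.05,"y":-0.07,"z":0,"ax":0,"ay":0,"az":0,"claw":-1},{"x":-0.07,"y":-0.1,"z":0,"ax":0,"ay":0,"az":0,"claw":-1},{"x":-0.09,"y":-0.13,"z":0,"ax":0,"ay":0,"az":0,"claw":-1}]' 20
python3 -m crank '[{"x":-0.02,"y":-0.03,"z":0,"ax":0,"ay":0,"az":0,"claw":-1},{"x":-0.04,"y":-0.06,"z":0,"ax":0,"ay":0,"az":0,"claw":-1},{"x":-0.06,"y":-0.09,"z":0,"ax":0,"ay":0,"az":0,"claw":-1},{"x":-0.08,"y":-0.12,"z":0,"ax":0,"ay":0,"az":0,"claw":-1},{"x":-0.1,"y":-0.15,"z":0,"ax":0,"ay":0,"az":0,"claw":-1}]'
python3 - <<'E'
from h import *
print(rows([.6315,.0072,.14]), r.read_state()['joint_positions'].round(2))
E
```

```text
time: 0.52
ee_pos: [0.306, -0.4565, 0.2222]
eef_rot: [0.819, -0.573, -0.0, -0.0]
ft_force: [1.4, -0.7, 0.5]
width: 0.0868
time: 0.93
ee_pos: [0.4127, -0.311, 0.2224]
eef_rot: [0.819, -0.573, -0.0, 0.0]
ft_force: [-0.0, -0.1, 0.2]
width: 0.087
[-0.22399809 -0.3146054   0.0823283 ] [ 0.84  0.11 -0.31  1.73  0.03  1.3  -0.69]
```

```bash
python3 -m crank '[{"x":-0.02,"y":-0.03,"z":0,"ax":0,"ay":0,"az":0,"claw":-1},{"x":-0.04,"y":-0.06,"z":0,"ax":0,"ay":0,"az":0,"claw":-1},{"x":-0.06,"y":-0.09,"z":0,"ax":0,"ay":0,"az":0,"claw":-1},{"x":-0.08,"y":-0.12,"z":0,"ax":0,"ay":0,"az":0,"claw":-1},{"x":-0.1,"y":-0.15,"z":0,"ax":0,"ay":0,"az":0,"claw":-1}]'
python3 -m crank '[{"x":-0.02,"y":-0.03,"z":0.01,"ax":0,"ay":0,"az":0,"claw":-1},{"x":-0.045,"y":-0.06,"z":0.02,"ax":0,"ay":0,"az":0,"claw":-1},{"x":-0.07,"y":-0.09,"z":0.03,"ax":0,"ay":0,"az":0,"claw":-1},{"x":-0.095,"y":-0.12,"z":0.045,"ax":0,"ay":0,"az":0,"claw":-1},{"x":-0.115,"y":-0.15,"z":0.06,"ax":0,"ay":0,"az":0,"claw":-1}]'
python3 -m crank '[{"x":-0.0095,"y":-0.015,"z":0.02,"ax":0,"ay":0,"az":0,"claw":-1},{"x":-0.0095,"y":-0.015,"z":0.022,"ax":0,"ay":0,"az":0,"claw":-1},{"x":-0.0095,"y":-0.015,"z":0.022,"ax":0,"ay":0,"az":0,"claw":-1},{"x":-0.0095,"y":-0.015,"z":0.022,"ax":0,"ay":0,"az":0,"claw":-1},{"x":-0.0095,"y":-0.015,"z":0.022,"ax":0,"ay":0,"az":0,"claw":-1}]'
python3 - <<'E'
from h import *
c=snap('wrist','w1'); print(rows([.6315,.0072,.14]), r.read_state()['joint_positions'].round(2))
print(proj(c,[.6315,.0072,.054]))
E
```

```text
time: 1.35
ee_pos: [0.5194, -0.1658, 0.2224]
eef_rot: [0.819, -0.573, -0.0, 0.0]
ft_force: [0.8, -0.9, -1.1]
width: 0.0872
time: 1.77
ee_pos: [0.6208, -0.0053, 0.162]
eef_rot: [0.82, -0.573, 0.0, -0.0]
ft_force: [0.1, -0.1, -0.6]
width: 0.0872
time: 2.18
ee_pos: [0.6313, 0.0045, 0.1415]
eef_rot: [0.819, -0.574, 0.001, 0.0]
ft_force: [-0.1, -0.6, -0.0]
width: 0.087
[-0.0024137  -0.00101758  0.00169695] [ 0.31  0.45 -0.52  1.52  0.23  1.23 -1.46]
(np.float64(310.6103048029995), np.float64(244.91358707130496))
```

View pics/w1.png

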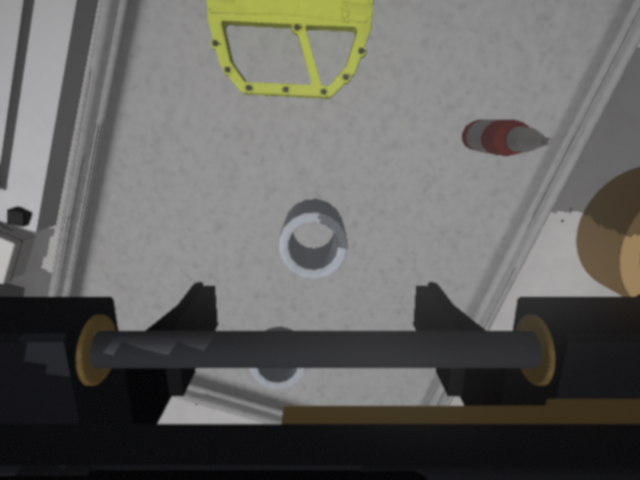

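The ring's rim centre is at about (312,245), against a predicted (311,245), so it agrees within about 1 mm. The bottle at (505,137) and the short sleeve at (277,355) are clear of the jaws. I'm going down.

```bash
python3 -m crank '[{"x":-0.002,"y":-0.001,"z":0.02,"ax":0,"ay":0,"az":0,"claw":-1},{"x":-0.002,"y":-0.001,"z":0.04,"ax":0,"ay":0,"az":0,"claw":-1},{"x":-0.002,"y":-0.001,"z":0.06,"ax":0,"ay":0,"az":0,"claw":-1},{"x":-0.002,"y":-0.001,"z":0.075,"ax":0,"ay":0,"az":0,"claw":-1},{"x":-0.002,"y":-0.001,"z":0.08,"ax":0,"ay":0,"az":0,"claw":-1}]'
python3 -m crank '[{"x":0,"y":0,"z":0.01,"ax":0,"ay":0,"az":0,"claw":-1},{"x":0,"y":0,"z":0.02,"ax":0,"ay":0,"az":0,"claw":-1},{"x":0,"y":0,"z":0.03,"ax":0,"ay":0,"az":0,"claw":-1},{"x":0,"y":0,"z":0.04,"ax":0,"ay":0,"az":0,"claw":-1},{"x":0,"y":0,"z":0.04,"ax":0,"ay":0,"az":0,"claw":-1}]'
python3 - <<'E'
from h import *
c=snap('wrist','w2'); print(rows([.6315,.0072,.02]))
E
```

```text
time: 2.65
ee_pos: [0.6303, 0.0069, 0.059]
eef_rot: [0.819, -0.574, -0.001, 0.001]
ft_force: [-0.5, 0.9, -0.1]
width: 0.0868
time: 3.07
ee_pos: [0.6302, 0.0081, 0.0184]
eef_rot: [0.819, -0.573, -0.001, 0.001]
ft_force: [-1.0, -0.5, -0.5]
width: 0.087
[ 0.00131444 -0.00044647 -0.00060715]
```

View pics/w2.png

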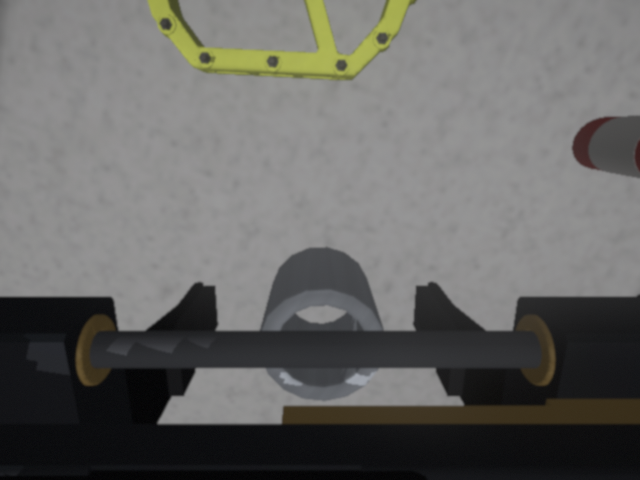

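The sleeve (centre about (321,345)) sits between the fingers at (205..428), within about 2 mm. I'm closing now.

```bash
python3 -m crank '[{"x":0.0015,"y":0,"z":0,"ax":0,"ay":0,"az":0,"claw":-0.5},{"x":0.0015,"y":0,"z":0,"ax":0,"ay":0,"az":0,"claw":-0.2},{"x":0.0015,"y":0,"z":0,"ax":0,"ay":0,"az":0,"claw":0.1},{"x":0.0015,"y":0,"z":0,"ax":0,"ay":0,"az":0,"claw":0.4},{"x":0.0015,"y":0,"z":0,"ax":0,"ay":0,"az":0,"claw":0.6}]' 25
python3 -m crank '[{"x":0,"y":0,"z":0,"ax":0,"ay":0,"az":0,"claw":1},{"x":0,"y":0,"z":0,"ax":0,"ay":0,"az":0,"claw":1},{"x":0,"y":0,"z":0,"ax":0,"ay":0,"az":0,"claw":1},{"x":0,"y":0,"z":0,"ax":0,"ay":0,"az":0,"claw":1},{"x":0,"y":0,"z":0,"ax":0,"ay":0,"az":0,"claw":1}]'
python3 -m crank '[{"x":0,"y":0,"z":-0.01,"ax":0,"ay":0,"az":0,"claw":1},{"x":0,"y":0,"z":-0.04,"ax":0,"ay":0,"az":0,"claw":1},{"x":0,"y":0,"z":-0.07,"ax":0,"ay":0,"az":0,"claw":1},{"x":0,"y":0,"z":-0.1,"ax":0,"ay":0,"az":0,"claw":1},{"x":0,"y":0,"z":-0.13,"ax":0,"ay":0,"az":0,"claw":1}]'
python3 - <<'E'
from h import *
c=snap('wrist','w3'); print(rows([.4985,-.2567,.15]))
E
```

```text
time: 3.53
ee_pos: [0.6321, 0.007, 0.0209]
eef_rot: [0.819, -0.573, 0.0, -0.0]
ft_force: [-0.8, 0.3, -0.1]
width: 0.0615
time: 3.95
ee_pos: [0.632, 0.0069, 0.0207]
eef_rot: [0.819, -0.573, 0.0, 0.0]
ft_force: [0.0, -0.1, 0.9]
width: 0.0456
time: 4.37
ee_pos: [0.6316, 0.0071, 0.1525]
eef_rot: [0.819, -0.573, -0.0, -0.0]
ft_force: [1.4, 0.9, -1.7]
width: 0.0462
[0.20157253 0.21839553 0.00819401]
```

View pics/w3.png

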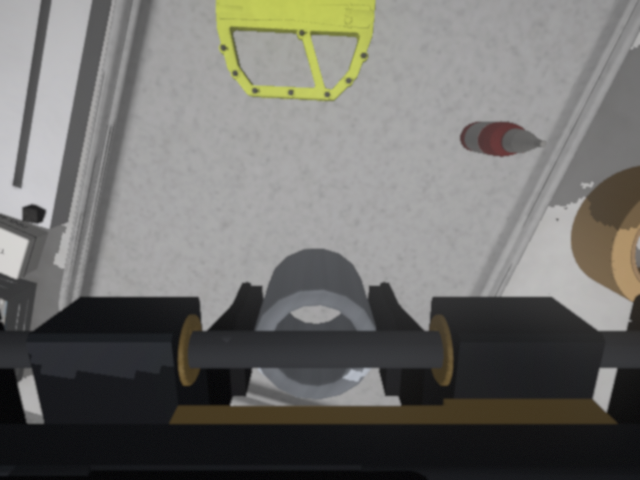

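```bash
python3 -m crank '[{"x":0.015,"y":0.015,"z":0,"ax":0,"ay":0,"az":0,"claw":1},{"x":0.035,"y":0.035,"z":0,"ax":0,"ay":0,"az":0,"claw":1},{"x":0.055,"y":0.06,"z":0,"ax":0,"ay":0,"az":0,"claw":1},{"x":0.08,"y":0.085,"z":0,"ax":0,"ay":0,"az":0,"claw":1},{"x":0.1,"y":0.11,"z":0,"ax":0,"ay":0,"az":0,"claw":1}]'
python3 -m crank '[{"x":0.025,"y":0.025,"z":0,"ax":0,"ay":0,"az":0,"claw":1},{"x":0.05,"y":0.05,"z":0,"ax":0,"ay":0,"az":0,"claw":1},{"x":0.075,"y":0.08,"z":0,"ax":0,"ay":0,"az":0,"claw":1},{"x":0.095,"y":0.1,"z":0,"ax":0,"ay":0,"az":0,"claw":1},{"x":0.102,"y":0.108,"z":0,"ax":0,"ay":0,"az":0,"claw":1}]'
python3 -m crank '[{"x":0,"y":0,"z":0,"ax":0,"ay":0,"az":0,"claw":1},{"x":0,"y":0,"z":0,"ax":0,"ay":0,"az":0,"claw":1},{"x":0,"y":0,"z":0,"ax":0,"ay":0,"az":0,"claw":1},{"x":0,"y":0,"z":0,"ax":0,"ay":0,"az":0,"claw":1},{"x":0,"y":0,"z":0,"ax":0,"ay":0,"az":0,"claw":1}]'
python3 - <<'E'
from h import *
print(rows([.4993,-.257,.15]))
w=snap('wrist','w4'); s=snap('scene','s4')
print(proj(s,[.499,-.2567,.101]),proj(s,[.499,-.2567,.137]),proj(w,[.499,-.2567,.137]))
u,v=map(int,proj(s,[.499,-.2567,.11])); im=cv2.resize(s['color'][v-60:v+60,max(u-60,0):u+60],(480,480),interpolation=cv2.INTER_CUBIC)
cv2.imwrite('pics/c4.png',np.hstack([im[:,:400],cv2.resize(w['color'][200:440,220:420],(400,480))])); print(u,v)
E
```

```text
time: 4.83
ee_pos: [0.5619, -0.1264, 0.1509]
eef_rot: [0.819, -0.573, 0.0, 0.0]
ft_force: [0.3, -1.1, -1.7]
width: 0.046
time: 5.25
ee_pos: [0.4936, -0.2626, 0.1509]
eef_rot: [0.818, -0.576, 0.0, 0.001]
ft_force: [0.4, 0.2, -1.3]
width: 0.0461
time: 5.67
ee_pos: [0.497, -0.2561, 0.1506]
eef_rot: [0.82, -0.572, 0.0, -0.0]
ft_force: [-0.0, 0.8, -1.5]
width: 0.0458
[ 0.00158516 -0.00184811  0.00062532]
(np.float64(385.5604080392234), np.float64(189.69116774287951)) (np.float64(386.33113463422114), np.float64(169.76158984483885)) (np.float64(316.87074146674354), np.float64(288.9351192015355))
385 184
```

View pics/c4.png

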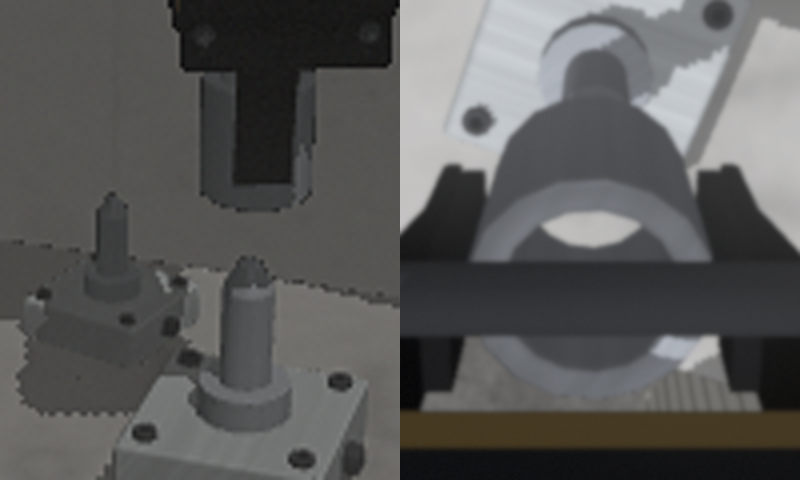

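The scene crop shows the sleeve about 1 px (about 2 mm) right of the axle axis, which matches the encoder residual (+2.3 mm in x). I'll correct that and then lower in stages.

```bash
python3 -m crank '[{"x":0.0016,"y":-0.0018,"z":0,"ax":0,"ay":0,"az":0,"claw":1},{"x":0.0016,"y":-0.0018,"z":0,"ax":0,"ay":0,"az":0,"claw":1},{"x":0.0016,"y":-0.0018,"z":0.005,"ax":0,"ay":0,"az":0,"claw":1},{"x":0.0016,"y":-0.0018,"z":0.01,"ax":0,"ay":0,"az":0,"claw":1},{"x":0.0016,"y":-0.0018,"z":0.015,"ax":0,"ay":0,"az":0,"claw":1}]'
python3 -m crank '[{"x":0,"y":0,"z":0.005,"ax":0,"ay":0,"az":0,"claw":1},{"x":0,"y":0,"z":0.01,"ax":0,"ay":0,"az":0,"claw":1},{"x":0,"y":0,"z":0.015,"ax":0,"ay":0,"az":0,"claw":1},{"x":0,"y":0,"z":0.02,"ax":0,"ay":0,"az":0,"claw":1},{"x":0,"y":0,"z":0.025,"ax":0,"ay":0,"az":0,"claw":1}]'
python3 - <<'E'
from h import *
print(rows([.4993,-.257,.0617]),r.read_state()['ft_force'])
E
```

```text
time: 6.18
ee_pos: [0.4984, -0.2584, 0.1348]
eef_rot: [0.819, -0.573, -0.0, 0.0]
ft_force: [-0.4, 0.1, -0.9]
width: 0.0455
time: 6.6
ee_pos: [0.4985, -0.2584, 0.11]
eef_rot: [0.819, -0.573, -0.0, 0.0]
ft_force: [0.2, -0.6, -1.8]
width: 0.0462
[-0.00107618 -0.00122805  0.04832155] [ 0.1921453  -0.59736702 -1.79182654]
```

```bash
python3 -m crank '[{"x":-0.001,"y":-0.001,"z":0.005,"ax":0,"ay":0,"az":0,"claw":1},{"x":-0.001,"y":-0.001,"z":0.01,"ax":0,"ay":0,"az":0,"claw":1},{"x":-0.001,"y":-0.001,"z":0.015,"ax":0,"ay":0,"az":0,"claw":1},{"x":-0.001,"y":-0.001,"z":0.02,"ax":0,"ay":0,"az":0,"claw":1},{"x":-0.001,"y":-0.001,"z":0.025,"ax":0,"ay":0,"az":0,"claw":1}]'
python3 -m crank '[{"x":0,"y":0,"z":0.004,"ax":0,"ay":0,"az":0,"claw":1},{"x":0,"y":0,"z":0.008,"ax":0,"ay":0,"az":0,"claw":1},{"x":0,"y":0,"z":0.012,"ax":0,"ay":0,"az":0,"claw":1},{"x":0,"y":0,"z":0.016,"ax":0,"ay":0,"az":0,"claw":1},{"x":0,"y":0,"z":0.018,"ax":0,"ay":0,"az":0,"claw":1}]'
python3 - <<'E'
from h import *
print(rows([.4993,-.257,.0617]),r.read_state()['ft_force'])
E
```

```text
time: 7.02
ee_pos: [0.4992, -0.2571, 0.0851]
eef_rot: [0.819, -0.573, 0.0, 0.0]
ft_force: [0.4, -0.2, -1.2]
width: 0.0458
time: 7.43
ee_pos: [0.499, -0.2571, 0.067]
eef_rot: [0.819, -0.573, -0.0, 0.0]
ft_force: [0.2, 0.8, -0.8]
width: 0.0457
[ 4.11493136e-05 -3.14940856e-04  5.25873562e-03] [ 0.24097904  0.76596467 -0.82907761]
```

Now the last 5 mm in 1 mm steps, watching the force.

```bash
python3 -m crank '[{"x":0,"y":0,"z":0.001,"ax":0,"ay":0,"az":0,"claw":1},{"x":0,"y":0,"z":0.002,"ax":0,"ay":0,"az":0,"claw":1},{"x":0,"y":0,"z":0.003,"ax":0,"ay":0,"az":0,"claw":1},{"x":0,"y":0,"z":0.004,"ax":0,"ay":0,"az":0,"claw":1},{"x":0,"y":0,"z":0.004,"ax":0,"ay":0,"az":0,"claw":1}]'
python3 -m crank '[{"x":0,"y":0,"z":0.0005,"ax":0,"ay":0,"az":0,"claw":1},{"x":0,"y":0,"z":0.001,"ax":0,"ay":0,"az":0,"claw":1},{"x":0,"y":0,"z":0.001,"ax":0,"ay":0,"az":0,"claw":1},{"x":0,"y":0,"z":0.001,"ax":0,"ay":0,"az":0,"claw":1},{"x":0,"y":0,"z":0.001,"ax":0,"ay":0,"az":0,"claw":1}]'
```

```text
time: 7.85
ee_pos: [0.4992, -0.2572, 0.0635]
eef_rot: [0.819, -0.573, 0.0, 0.0]
ft_force: [-0.4, 0.2, -1.6]
width: 0.0459
time: 8.27
ee_pos: [0.4992, -0.2571, 0.0626]
eef_rot: [0.819, -0.573, 0.0, 0.0]
ft_force: [0.6, -0.1, -0.9]
width: 0.0457
```

```bash
python3 -m crank '[{"x":0,"y":0,"z":0.0005,"ax":0,"ay":0,"az":0,"claw":1},{"x":0,"y":0,"z":0.001,"ax":0,"ay":0,"az":0,"claw":1},{"x":0,"y":0,"z":0.001,"ax":0,"ay":0,"az":0,"claw":1},{"x":0,"y":0,"z":0.001,"ax":0,"ay":0,"az":0,"claw":1},{"x":0,"y":0,"z":0.001,"ax":0,"ay":0,"az":0,"claw":1}]'
python3 -m crank '[{"x":0,"y":0,"z":0.0005,"ax":0,"ay":0,"az":0,"claw":1},{"x":0,"y":0,"z":0.0005,"ax":0,"ay":0,"az":0,"claw":1},{"x":0,"y":0,"z":0.0005,"ax":0,"ay":0,"az":0,"claw":1},{"x":0,"y":0,"z":0.0005,"ax":0,"ay":0,"az":0,"claw":1},{"x":0,"y":0,"z":0.0005,"ax":0,"ay":0,"az":0,"claw":1}]'
```

```text
time: 8.68
ee_pos: [0.4992, -0.2572, 0.0616]
eef_rot: [0.819, -0.573, 0.0, 0.0]
ft_force: [-0.7, 0.3, -1.8]
width: 0.0457
time: 9.1
ee_pos: [0.4993, -0.2572, 0.0613]
eef_rot: [0.819, -0.573, 0.0, 0.0]
ft_force: [-1.0, 1.4, 3.7]
width: 0.046
```

```bash
python3 -m crank '[{"x":0,"y":0,"z":0.0005,"ax":0,"ay":0,"az":0,"claw":1},{"x":0,"y":0,"z":0.0005,"ax":0,"ay":0,"az":0,"claw":1},{"x":0,"y":0,"z":0.0005,"ax":0,"ay":0,"az":0,"claw":1},{"x":0,"y":0,"z":0.0005,"ax":0,"ay":0,"az":0,"claw":1},{"x":0,"y":0,"z":0.0005,"ax":0,"ay":0,"az":0,"claw":1}]'
python3 - <<'E'
from h import *
s=snap('scene','s5'); w=snap('wrist','w5'); u,v=385,200
cv2.imwrite('pics/c5.png',np.hstack([cv2.resize(s['color'][v-60:v+60,u-50:u+50],(400,480),interpolation=cv2.INTER_CUBIC),cv2.resize(w['color'][200:440,220:420],(400,480))]))
E
```

```text
time: 9.52
ee_pos: [0.4993, -0.2572, 0.0612]
eef_rot: [0.819, -0.573, 0.0, 0.0]
ft_force: [-3.4, 1.3, 8.1]
width: 0.0458
```

View pics/c5.png

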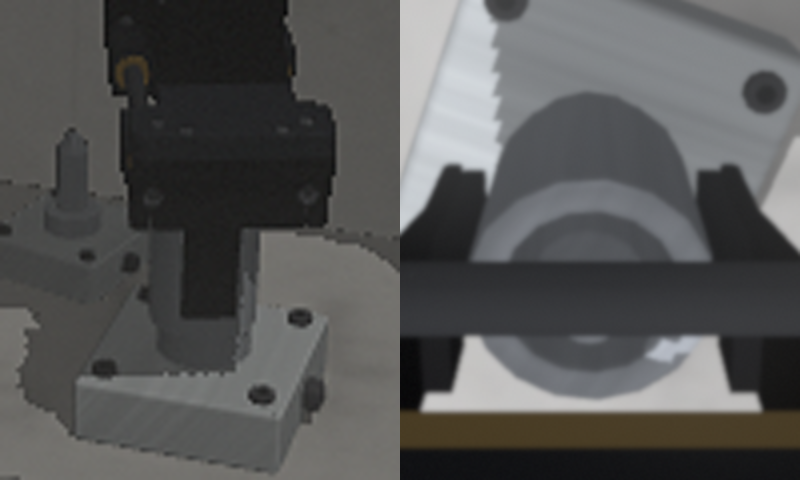

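The sleeve is down over the axle, with its lower edge around (200,360) in the crop. The axle tip shows inside the bore, and the reaction force rises at the expected height. I'm relieving the press, opening, and rising straight up.

```bash
python3 -m crank '[{"x":0,"y":0,"z":-0.0005,"ax":0,"ay":0,"az":0,"claw":1},{"x":0,"y":0,"z":-0.0005,"ax":0,"ay":0,"az":0,"claw":0},{"x":0,"y":0,"z":-0.0005,"ax":0,"ay":0,"az":0,"claw":-0.3},{"x":0,"y":0,"z":-0.0005,"ax":0,"ay":0,"az":0,"claw":-0.6},{"x":0,"y":0,"z":-0.0005,"ax":0,"ay":0,"az":0,"claw":-1}]'
python3 -m crank '[{"x":0,"y":0,"z":0,"ax":0,"ay":0,"az":0,"claw":-1},{"x":0,"y":0,"z":0,"ax":0,"ay":0,"az":0,"claw":-1},{"x":0,"y":0,"z":0,"ax":0,"ay":0,"az":0,"claw":-1},{"x":0,"y":0,"z":0,"ax":0,"ay":0,"az":0,"claw":-1},{"x":0,"y":0,"z":0,"ax":0,"ay":0,"az":0,"claw":-1}]'
python3 -m crank '[{"x":0,"y":0,"z":-0.01,"ax":0,"ay":0,"az":0,"claw":-1},{"x":0,"y":0,"z":-0.03,"ax":0,"ay":0,"az":0,"claw":-1},{"x":0,"y":0,"z":-0.06,"ax":0,"ay":0,"az":0,"claw":-1},{"x":0,"y":0,"z":-0.09,"ax":0,"ay":0,"az":0,"claw":-1},{"x":0,"y":0,"z":-0.12,"ax":0,"ay":0,"az":0,"claw":-1}]'
python3 -m crank '[{"x":0,"y":0,"z":-0.02,"ax":0,"ay":0,"az":0,"claw":-1},{"x":0,"y":0,"z":-0.02,"ax":0,"ay":0,"az":0,"claw":-1},{"x":0,"y":0,"z":-0.02,"ax":0,"ay":0,"az":0,"claw":-1},{"x":0,"y":0,"z":-0.02,"ax":0,"ay":0,"az":0,"claw":-1},{"x":0,"y":0,"z":-0.02,"ax":0,"ay":0,"az":0,"claw":-1}]'
python3 - <<'E'
from h import *
s=snap('scene','s6')
for z in (.045,.095,.101): print(z,proj(s,[.499,-.2567,z]))
cv2.imwrite('pics/c6.png',np.hstack([cv2.resize(s['color'][140:260,335:435],(400,480),interpolation=cv2.INTER_CUBIC),s['color'][:,200:500][0:480]]))
E
```

```text
time: 10.03
ee_pos: [0.4991, -0.2571, 0.0608]
eef_rot: [0.819, -0.573, -0.0, -0.0]
ft_force: [0.4, -0.7, -0.4]
width: 0.0584
time: 10.45
ee_pos: [0.4991, -0.2571, 0.061]
eef_rot: [0.819, -0.573, -0.0, 0.0]
ft_force: [0.2, -0.2, -0.3]
width: 0.0854
time: 10.87
ee_pos: [0.499, -0.2569, 0.1832]
eef_rot: [0.819, -0.573, 0.0, -0.0]
ft_force: [0.4, -0.3, -0.3]
width: 0.0871
time: 11.28
ee_pos: [0.4985, -0.2569, 0.2]
eef_rot: [0.819, -0.573, -0.001, 0.0]
ft_force: [0.6, -0.2, -1.0]
width: 0.0872
0.045 (np.float64(384.41890873195996), np.float64(219.2082487834418))
0.095 (np.float64(385.43483667130647), np.float64(192.93821329042626))
0.101 (np.float64(385.5604080392234), np.float64(189.69116774287951))
```

View pics/c6.png

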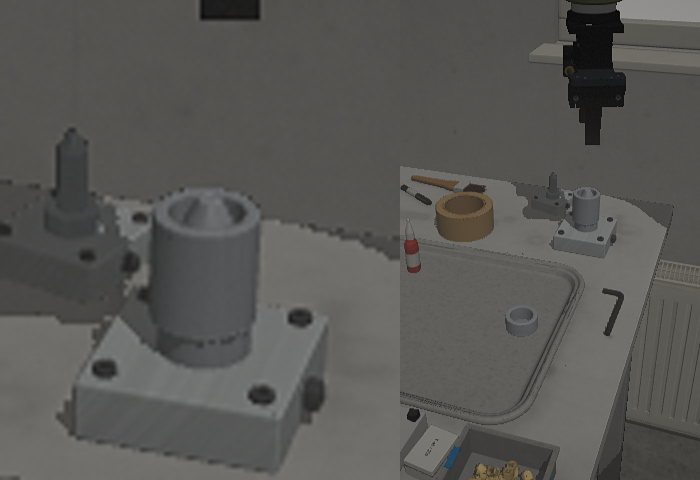

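The picture shows the sleeve square on the shoulder. Its lower edge at crop (205,335) meets the shoulder, the tip stands out of the bore at (213,195), and the short sleeve is unmoved in the tray.

```bash
python3 -c "
from bench import close_job; print(close_job())"
```

```text
the job is handed in; nothing more can be done
None
```

The long sleeve is seated on the axle's shoulder in the 90 mm block, and the job is handed in at about 11.3 s of the 45 s allowed. I gripped the sleeve at 25 N, carried it over the axle and lowered it under grip. I let go only once it had touched down, then rose clear with the gripper open.

- **Touchdown:** The sleeve met the shoulder with the TCP at z = 0.0613 m; I had expected 0.0617 m. The largest force I read was about 8 N upward, from pressing slightly to confirm contact. I relieved that press before opening.
- **Last picture:** The sleeve sits square on the shoulder with the axle tip in its bore, and the short sleeve looks unmoved in the tray. The TCP is about 14 cm above the seated height.
- **Disagreements:** Camera and encoder estimates differed by 1–3 mm, which is inside the 5 mm radial clearance. The arm also settled about 2 mm off its target a few times, and I corrected that before lowering. No check failed.

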